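Index the welding turntable and swing in the torch

TASK

With a fingertip and without gripping anything, gently push the welding turntable round by a spoke until its long pointed spoke points at the upright index pin. Then push the torch arm round to its stop, so that the torch nozzle stands over the tube in the middle of the turntable. Leave the turntable pointing at the pin, take the hand away, and leave the loose things on the table where they lie.

Things in the scene. Friction and masses are not known exactly. Their poses are not given: they have to be found in the camera images.
- turntable (a joint): turning head of the turntable, about a vertical axis; rad, grows counter-clockwise seen from above, end stops at -1.3 and 1.3; at 0 the long spoke points directly away from the torch column. Stiff with friction (about 0.25 N m): it stays where it is left
- hub (a point): on the turntable's axis at the level of the spokes' centrelines, 60 mm above the table; turns with the head: y along the long spoke, z up. Four level round spokes 12 mm thick, 90 degrees apart, free from 50 mm (rim of the faceplate) outwards; the three short ones end at 105 mm. Tube on top: radius 14 mm, top 107 mm above the table. Below: base disc, radius 70 mm, 12 mm high; housing, radius 42 mm
- long_spoke_tip (a point): pointed end of the long spoke, 135 mm from the hub axis, 60 mm above the table; the last 20 mm are a cone, 22 mm thick at its root
- pin (a point): top of the index pin, 90 mm above the table: a fixed upright steel pin, 22 mm thick with a conical point, on a round foot of radius 18 mm and 12 mm high, standing on the table 170 to 240 mm from the turntable's axis, beyond the reach of the long spoke; it may stand on either side
- torch_arm (a joint): torch arm, swinging level about the vertical column; rad, 0 parked, grows clockwise seen from above, 1.7 at its stop, pointing straight at the turntable's axis. Stiff (friction about 0.25 N m): stays where left. Flat bar 12 mm thick, 20 mm high, centreline 167 mm above the table, free from 24 to 220 mm from the pivot; at 240 mm a black torch, radius 17 mm, 122 to 232 mm above the table
- torch_pivot (a point): on the axis of the torch column (radius 14 mm, hub of the arm radius 24 mm, top 184 mm above the table) at the arm's centreline, 167 mm above the table; 240 mm from the turntable's axis, joined to it by a foot bar 60 mm wide and 12 mm high
- puck: bystander: loose white nylon disc, radius 30 mm, 28 mm high, origin at its underside's centre; stands beside the turntable on the other side from the pin
- brush: bystander: loose brush lying on the table to the left
- wrench: bystander: loose steel wrench lying on the table to the right
- spray: bystander: loose upright metal can, radius 30 mm, 160 mm high, to the right; origin at its underside's centre
Not all that is in view belongs to the job. Several things look just like the part that bears pin: the one meant starts farthest from the robot's base.

How it is judged:
By the outcome, as a careful person would: the job done as asked, in the order asked, and still so for the second after the job is handed in, with the robot touching nothing.
It also fails if it takes over 67 s, if anything falls off the work surface, if the arm or the gripper's body presses on something with over 40 N, if the wrist force passes 120 N, or if a joint passes its speed limit or range.

ROBOT

A 6-joint arm with a two-finger parallel gripper is mounted at the origin on the work surface. World frame = base frame: x ahead of the robot, y to its left, z up, the work surface at z = 0. Lengths are in m, angles in rad, forces in N, time in s.
With the tool pointing down it reaches from about 0.35 to 1 m from the base axis. Payload 7.1 kg.
Tool frame: the origin (TCP) lies between the finger pads; the fingertips stand 22 mm ahead of it and the grasp point (between the pads) lies 3 mm ahead of it; z points along the fingers, y is the line along which they close (so a half turn about z gives the same grasp; the last joint's range is limited). The gripper opens to 85 mm and grips with 20 to 120 N. Pads are 22 mm wide; open, the fingers measure 114 mm over their backs; the gripper's body (76 mm by 85 mm) begins 54 mm behind the grasp point. The pads swing forward as they close: fully open they stand 13 mm farther back than shut.
Start: joints at [1.183, 0.423, 1.63, -0, 1.089, -0.019], TCP at [0.225, 0.583, 0.22] pointing down, gripper open.
Joint ranges: [-3, 3], [-0.9, 2.11], [0.09, 2.58], [-1.31, 4.45], [0.11, 2.69], [-2.54, 2.54]. Speed limits (rad/s): [2.39, 2.39, 3.01, 3.14, 3.14, 3.14].

INTERFACE

Orientations are given as a rotation vector (axis times angle).
In Python, from rig import manip gives the robot as it stands. The module is installed in compiled form; this text tells all that it offers. Calls block until the motion is done:
- manip.move_to(position, orientation): joint-space move of the TCP to a pose.
- manip.servo_line(position, orientation=None, rate=0.15): straight line of the TCP; orientation=None keeps the orientation; rate is the mean speed in m/s.
- manip.set_joints(angles): joint-space move.
- manip.command_gripper(opening, f_grip=None): finger opening in m; f_grip is the grip in N (None keeps the last); returns when the fingers have stopped.
- manip.hold(seconds).
- manip.solve_ik(position, orientation): joint angles nearest the present ones, or None.
- manip.camera(name): name is "side" or "top" or "wrist"; returns a dict with "image" (420x560x3 uint8, red, green, blue), "fx", "fy", "cx", "cy" (pixels), "k1" (the pictures are not rectified: a ray, as slopes to the right and down, at radius r is drawn at 1 + k1 r^2 times it, then the intrinsics apply), "cam_to_world" (4x4, takes a point from camera to world coordinates); the wrist camera has in their place "mount" (4x4, takes a point from camera to tool coordinates, whose origin is the TCP and whose axes are the flange's). Camera axes: x right, y down, z forward; pixel columns grow to the right and rows downward; lengths in m; the calibration is good to about 2 mm. A picture is of the moment at which its call begins: read the wrist's pose just before it. There is no depth.
A pose or a line that the arm cannot do raises manip.IKError and nothing moves.
- manip.sign_off(): hands the job in; it is judged then, once.
Readings, each from a call of its own:
- manip.get_time(): time.
- manip.get_joint_positions(): joint angles.
- manip.get_joint_vel(): joint speeds.
- manip.get_tau(): joint torques, N m.
- manip.get_position(): TCP position.
- manip.get_ee_rot(): TCP orientation.
- manip.get_contact_force(): force on the tool from outside, world axes, zero at the start.
- manip.get_torque(): the same for the moment, N m.
- manip.get_width(): finger opening in m.
- manip.get_grip_force(): force on a finger pad.
Only numpy, scipy, OpenCV 4.12 (cv2) and the standard library are available. Lean on these libraries where they do the work, as an engineer would, in place of code of your own. Each camera call takes 0.05 s, during which the arm holds its last target. There are 200 camera calls.

## Working session

There is one attempt and no reset: what is moved stays moved. The work goes in short steps, each a Python script; the robot and the scene stay as the last script left them, time stands still between calls to the robot, and variables do not carry over. Pictures are saved under pics/ and viewed, at most 10 in all, crops included, and the job is handed in when it is done.

```bash
mkdir -p pics
cat > h.py <<'E'
import numpy as np, cv2
from rig import manip
def snap(n,f):
    c=manip.camera(n); cv2.imwrite('pics/'+f,c['image'][:,:,::-1])
    np.savez('pics/'+f[:-4]+'.npz',**c); return c
def load(f): return dict(np.load('pics/'+f+'.npz'))
def dist(c): 
    return np.array([[c['fx'],0,c['cx']],[0,c['fy'],c['cy']],[0,0,1]],float)
def ray(c,u,v,T=None):
    T=c['cam_to_world'] if T is None else T
    K=dist(c); xd=np.array([(u-K[0,2])/K[0,0],(v-K[1,2])/K[1,1]]); x=xd.copy()
    for _ in range(30): x=xd/(1+float(c['k1'])*(x@x))
    return T[:3,3], T[:3,:3]@np.array([x[0],x[1],1])
def onz(c,u,v,z,T=None):
    o,d=ray(c,u,v,T); return o+d*(z-o[2])/d[2]
def proj(c,P,T=None):
    T=c['cam_to_world'] if T is None else T
    p=T[:3,:3].T@(np.array(P,float)-T[:3,3]); x=p[:2]/p[2]; x=x*(1+float(c['k1'])*(x@x))
    return np.array([c['fx']*x[0]+c['cx'],c['fy']*x[1]+c['cy']])
E
python3 - <<'E'
from h import *
for n in('top','side'):
    c=snap(n,n+'0.png'); print(n,c['fx'],c['k1'],np.round(c['cam_to_world'],3).tolist())
print(manip.get_time(),manip.get_position(),manip.get_ee_rot(),manip.get_width())
E
```

```text
top 443.88176903670444 -0.13779763341535206 [[0.009, -0.987, 0.162, 0.426], [-1.0, -0.004, 0.026, 0.04], [-0.025, -0.163, -0.986, 1.176], [0.0, 0.0, 0.0, 1.0]]
side 464.5489611267725 0.04100453090268223 [[0.898, -0.298, 0.324, 0.2], [-0.44, -0.59, 0.677, -0.752], [-0.011, -0.75, -0.661, 0.931], [0.0, 0.0, 0.0, 1.0]]
0.1 [0.22510969 0.58251    0.21903199] [-5.76041212e-01 -3.08806030e+00  2.12130568e-03] 0.08517425753686307
```

View pics/top0.png

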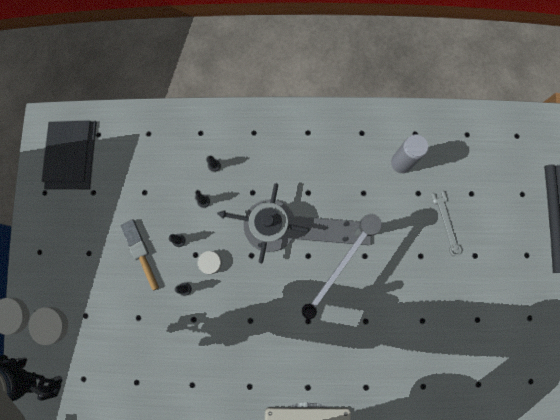

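View pics/side0.png

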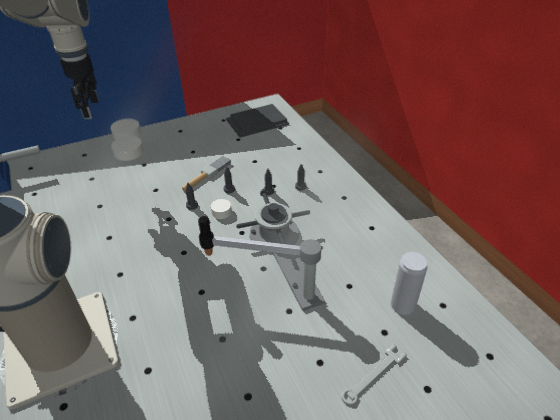

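The top view shows the hub at about (268,222), the long spoke pointing left to (220,214), and the torch pivot at (371,224) with the torch at (309,311). The four pin-like parts are at (213,163), (203,199), (178,240) and (184,288). The first is farthest from the base. The puck is at (208,262), on the other side. Next I get a close wrist view.

Run:
```python
from h import *
t=load('top0');s=load('side0')
P=lambda n,u,v,z:print(n,np.round(onz(t,u,v,z),3),'side px',np.round(proj(s,onz(t,u,v,z)),0))
P('hubtube',268,219,.107);P('tip',219,213,.06);P('pivot',371,223,.184);P('torch',309,311,.232)
for p in[(210,159),(199,196),(172,238),(178,288)]:P('pin',*p,.09)
P('puck',208,262,.028)
w=manip.camera('wrist');print(w['mount'].round(3).tolist(),w['fx'],w['k1'])
```

```text
hubtube [0.581 0.101 0.107] side px [275. 206.]
tip [0.603 0.23  0.06 ] side px [263. 190.]
pivot [ 0.562 -0.136  0.184] side px [312. 246.]
torch [0.369 0.006 0.232] side px [205. 218.]
pin [0.738 0.253 0.09 ] side px [300. 165.]
pin [0.641 0.277 0.09 ] side px [268. 170.]
pin [0.535 0.342 0.09 ] side px [227. 168.]
pin [0.411 0.321 0.09 ] side px [189. 183.]
puck [0.479 0.261 0.028] side px [221. 204.]
[[-0.001, -0.944, -0.329, 0.084], [1.0, -0.001, 0.001, 0.0], [-0.001, -0.329, 0.944, -0.155], [0.0, 0.0, 0.0, 1.0]] 301.0413342806073 -0.023547886264058283
```

Measurements agree with the given sizes: hub to pivot is 0.238 m, the torch is at 0.240 m, and the pin is 0.218 m from the hub. Next: close the gripper and take a near wrist view.

```bash
cat >> h.py <<'E'
from scipy.spatial.transform import Rotation as Ro
def rv(phi):
    c,s=np.cos(phi),np.sin(phi)
    return Ro.from_matrix(np.array([[c,s,0],[s,-c,0],[0,0,-1]])).as_rotvec()
def wsnap(f):
    T=np.eye(4);T[:3,3]=manip.get_position();T[:3,:3]=Ro.from_rotvec(manip.get_ee_rot()).as_matrix()
    c=manip.camera('wrist'); c['cam_to_world']=T@c['mount']
    cv2.imwrite('pics/'+f,c['image'][:,:,::-1]); np.savez('pics/'+f[:-4]+'.npz',**c); return c
E
python3 - <<'E'
from h import *
manip.command_gripper(0.0,20)
manip.move_to([.55,.23,.26],rv(np.radians(200)))
c=wsnap('w0.png'); print(manip.get_time(),manip.get_position(),c['cam_to_world'][:3,3],manip.get_joint_positions())
for n,p in dict(tube=(.581,.101,.107),tip=(.603,.23,.06),pin=(.738,.253,.09)).items(): print(n,proj(c,p))
E
```

```text
2.725 [0.54963937 0.23074499 0.25990134] [0.47083386 0.20184178 0.41457968] [ 3.77411461e-01  3.37863427e-01  1.65945628e+00  1.93227359e-04
  1.14445656e+00 -1.54328547e+00]
tube [147.5850146  174.62205316]
tip [259.44543438 216.75229455]
pin [241.48666962 320.55491565]
```

View pics/w0.png

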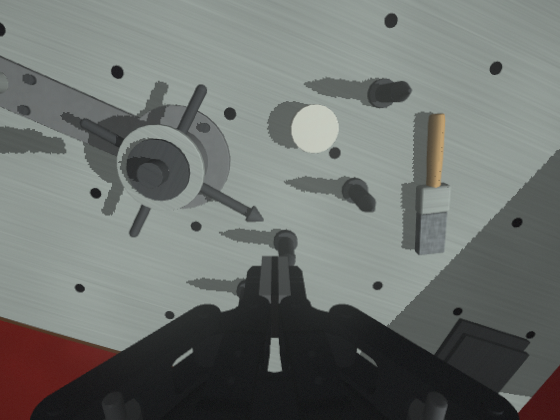

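The view shows the tube at (150,173) and the tip at (262,219), both within 3 px of prediction. The fingers hide the pin, so I turn the hand so the camera sits on the far side.

Run:
```python
from h import *
manip.move_to([.52,.2,.26],rv(np.radians(20)))
c=wsnap('w1.png'); print(manip.get_time(),manip.get_position(),c['cam_to_world'][:3,3],manip.get_joint_positions())
for n,p in dict(tube=(.581,.101,.107),tip=(.603,.23,.06),pin=(.738,.253,.09)).items(): print(n,proj(c,p))
cv2.imwrite('pics/w1c.png',cv2.resize(c['image'][0:280,110:470,::-1],None,fx=2.2,fy=2.2,interpolation=cv2.INTER_CUBIC)[:600])
```

```text
5.4 [0.51999639 0.20006025 0.26001084] [0.60023014 0.22930451 0.41465742] [ 3.45920132e-01  2.77947499e-01  1.74428484e+00 -6.37482577e-06
  1.11933319e+00  1.56724819e+00]
tube [384.19522668 168.66189559]
tip [274.50167802 102.71838136]
pin [302.19391513 -56.9416823 ]
```

View pics/w1c.png

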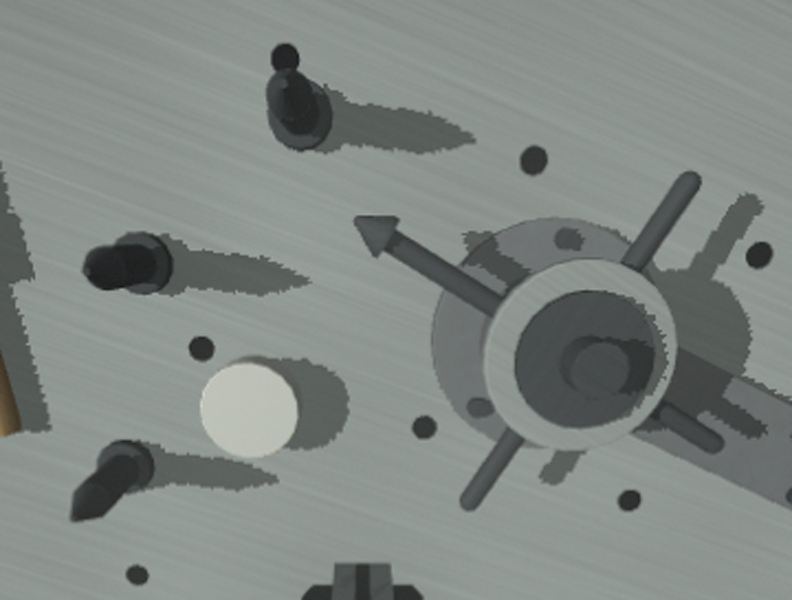

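This view shows the hub group on the right (tube at crop (598,365), tip at (356,218), short-spoke ends at about (692,176) and (470,503)). The far pin is above the frame, so I move further out.

Run:
```python
from h import *
c=load('w1')
f=lambda u,v,z: onz(c,u/2.2+110,v/2.2,z)
a,b=f(692,176,.06),f(470,503,.06); t=f(598,365,.107); tip=f(356,218,.06)
print('mid',(a+b)/2,np.linalg.norm(a-b),'tube',t,'tip',tip,np.linalg.norm((tip-(a+b)/2)[:2]))
manip.servo_line([.63,.2,.26],rate=.15)
c=wsnap('w2.png'); print(manip.get_time(),manip.get_position())
cv2.imwrite('pics/w2c.png',cv2.resize(c['image'][0:280,110:470,::-1],None,fx=2.2,fy=2.2,interpolation=cv2.INTER_CUBIC)[:600])
```

```text
mid [0.58191877 0.10150669 0.06      ] 0.2032510085240931 tube [0.58274027 0.10462254 0.107     ] tip [0.60556982 0.2341041  0.06      ] 0.13469018138445876
6.3333 [0.62917279 0.1999712  0.25989426]
```

View pics/w2c.png

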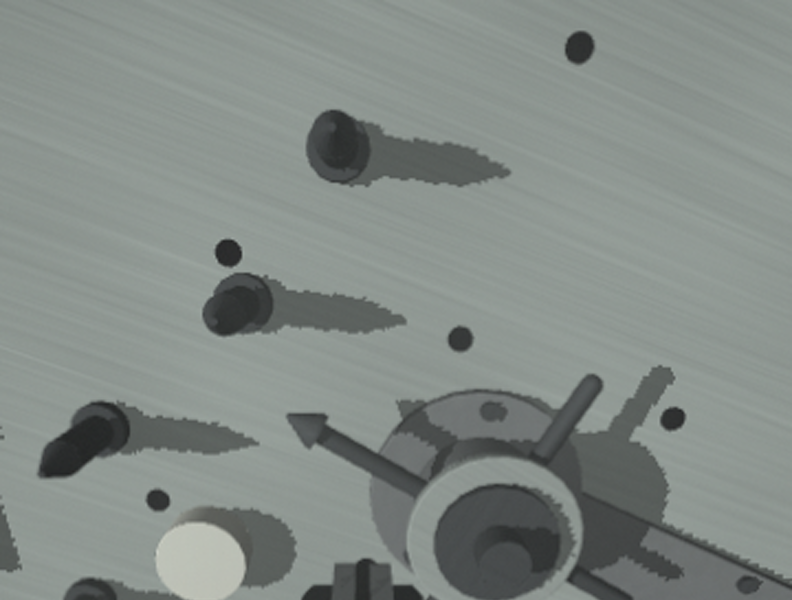

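The far pin's foot is centred at crop (339,147) with its point at about (331,122). The spoke tip is at (288,415) and the tube at (505,562).

Run:
```python
from h import *
c=load('w2')
f=lambda u,v,z: onz(c,u/2.2+110,v/2.2,z)
foot=f(339,147,.011);top=f(331,122,.09);tube=f(505,562,.107);tip=f(288,415,.06)
print(foot,top,tube,tip, np.linalg.norm(f(307,147,.01)-f(371,147,.01)))
hub=np.array([.5825,.1025])
for p in(foot,top):
    d=p[:2]-hub;print('pin',np.hypot(*d),np.degrees(np.arctan2(d[1],d[0])))
d=tip[:2]-hub;print('tip',np.hypot(*d),np.degrees(np.arctan2(d[1],d[0])))
```

```text
[0.74725871 0.25609819 0.011     ] [0.74828666 0.25752626 0.09      ] [0.58234643 0.10357763 0.107     ] [0.60519607 0.23445971 0.06      ] 0.0356882049565932
pin 0.22525060978197117 42.99222637699969
pin 0.22697656063948804 43.07896023163096
tip 0.13389726428097845 80.2410397209527
```

```bash
cat >> h.py <<'E'
HUB=np.array([.5824,.103]); PIN=np.array([.7477,.2567])
def fpos(deg,off,z,r=.09,c=HUB):
    t=np.radians(deg);u=np.array([np.cos(t),np.sin(t)]);n=np.array([u[1],-u[0]])
    return [*(c+r*u-n*off),z]
E
python3 - <<'E'
from h import *
R=lambda d: rv(np.radians(d))
manip.move_to(fpos(80,.04,.20),R(80))
manip.servo_line(fpos(80,.04,.068),rate=.15)
print(manip.get_time(),manip.get_contact_force())
manip.servo_line(fpos(80,.022,.068),rate=.05)
for d in range(76,47,-4):
    manip.servo_line(fpos(d,.0205,.068),R(d),rate=.05)
    print(d,manip.get_contact_force().round(1),manip.get_position().round(4))
c=wsnap('w3.png');print(manip.get_time())
print(proj(c,[*PIN,.09]),proj(c,[*PIN,.011]),proj(c,fpos(48,0,.06,.135)))
E
```

```text
8.325 [-0.30550055 -0.03266443  0.52006467]
76 [ 0.6  0.1 -0.6] [0.5841 0.1953 0.0679]
72 [-0.5 -0.9 -0.4] [0.5904 0.1949 0.0679]
68 [-0.5  0.4  0.9] [0.5968 0.1941 0.0679]
64 [ 0.1  0.6 -0.9] [0.6031 0.1929 0.0679]
60 [0.3 0.4 0.6] [0.6094 0.1912 0.068 ]
56 [ 0.4  0.7 -0.2] [0.6155 0.1891 0.068 ]
52 [ 0.2 -0.1  0. ] [0.6214 0.1866 0.068 ]
48 [ 0.4 -0.3  0.4] [0.6272 0.1836 0.068 ]
11.1167
[383.9679736  -34.75764347] [339.91585749  21.14443071] [311.01090161 181.85454679]
```

View pics/w3.png

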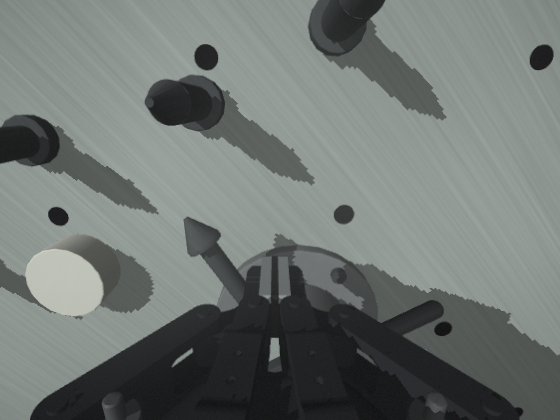

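Run:
```python
from h import *
c=load('w3')
tip=onz(c,188,219,.06);d=tip[:2]-HUB
print(tip,np.hypot(*d),np.degrees(np.arctan2(d[1],d[0])),manip.get_width(),manip.get_position(),manip.get_ee_rot())
for z in(.03,.046,.06,.068): print(z,proj(c,[*manip.get_position()[:2],z]))
```

```text
[0.60565446 0.2338869  0.06      ] 0.13293664484160955 79.92548095941633 0.00023799199033923207 [0.6270536  0.18364344 0.06794174] [-2.86819252e+00 -1.28156912e+00  4.42249375e-04]
0.03 [273.54385202 234.56323079]
0.046 [273.50364707 244.61225129]
0.06 [273.46303375 254.77212875]
0.068 [273.43708746 261.26753015]
```

The spoke tip at (188,219) still measures 80°, and no force was felt. The fingertips seem to have passed over the spoke, so I check their true height in the side view.

Run:
```python
from h import *
c=snap('side','s1.png');p=manip.get_position()
q=[proj(c,[p[0],p[1],z]) for z in(.046,.068,.09)];print(np.round(q,1))
u,v=q[0].astype(int);u0,v0=u-80,v-80;print(u0,v0)
im=cv2.resize(c['image'][v0:v0+120,u0:u0+160,::-1],None,fx=5,fy=5,interpolation=cv2.INTER_CUBIC)
cv2.imwrite('pics/s1c.png',im)
```

```text
[[277.1 200.3]
 [277.  194.5]
 [276.8 188.6]]
197 120
```

View pics/s1c.png

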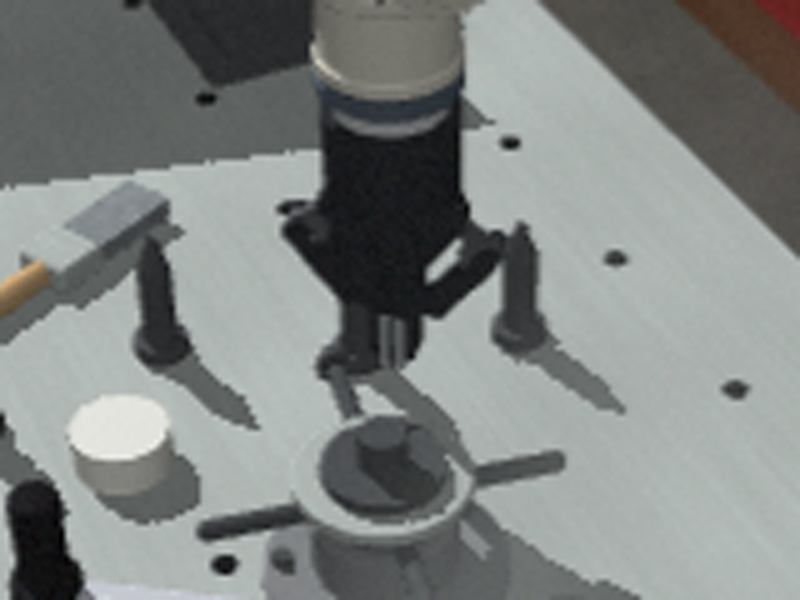

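The fingertip is seen at crop (393,368), so its height is about 0.07. The tips therefore stand level with the TCP, not 22 mm ahead. I repeat the push 22 mm lower, watching the force.

Run:
```python
from h import *
R=lambda d: rv(np.radians(d))
manip.servo_line(fpos(48,.0205,.13),rate=.2)
manip.servo_line(fpos(80,.04,.13),R(80),rate=.2)
manip.servo_line(fpos(80,.04,.047),rate=.15)
print(manip.get_time(),manip.get_contact_force().round(1))
manip.servo_line(fpos(80,.022,.047),rate=.05)
for d in range(76,47,-4):
    manip.servo_line(fpos(d,.0205,.047),R(d),rate=.05)
    f=manip.get_contact_force();print(d,f.round(1),manip.get_position().round(4))
    if d==72 and np.hypot(*f[:2])<1.5 or np.linalg.norm(f)>12: print('stop');break
c=wsnap('w4.png');print(manip.get_time())
print(proj(c,[*PIN,.09]),proj(c,[*PIN,.011]),proj(c,fpos(d,0,.06,.135)))
```

```text
13.0333 [ 0.4 -0.5  0.8]
76 [-0.7 -1.3  0.5] [0.5841 0.1953 0.047 ]
72 [-0.8 -0.2  0.9] [0.5906 0.195  0.0471]
stop
14.175
[651.69776398  42.68095086] [495.67955569  67.32176758] [315.32316908 191.92284161]
```

View pics/w4.png

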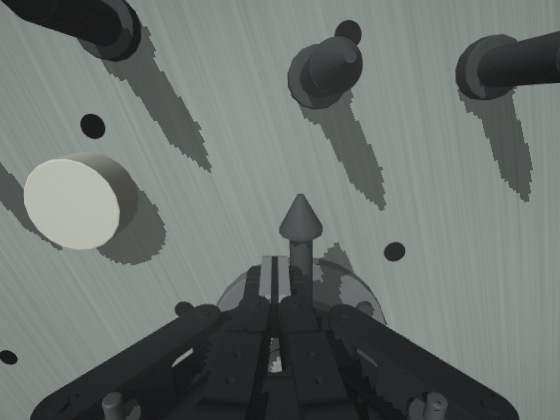

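The tip is now at (300,196), to the right of the fingers, so the finger is on the correct side. I compute the spoke's angle and, if it has moved, continue.

```bash
cat >> h.py <<'E'
def ang(c,u,v,z=.06):
    d=onz(c,u,v,z)[:2]-HUB; return np.hypot(*d),np.degrees(np.arctan2(d[1],d[0]))
E
python3 - <<'E'
from h import *
R=lambda d: rv(np.radians(d))
print('now',ang(load('w4'),300,195))
for d in range(68,47,-4):
    manip.servo_line(fpos(d,.0205,.047),R(d),rate=.05)
    f=manip.get_contact_force();print(d,f.round(1))
    if np.linalg.norm(f)>12: print('stop');break
c=wsnap('w5.png');print(manip.get_time())
# dark tip: print column-extent of dark spoke cone above finger area
g=cv2.cvtColor(c['image'],cv2.COLOR_RGB2GRAY)
print('pred',proj(c,fpos(d,0,.06,.135)))
cv2.imwrite('pics/w5c.png',cv2.resize(c['image'][0:280,180:540,::-1],None,fx=2.1,fy=2.1,interpolation=cv2.INTER_CUBIC))
E
```

```text
now (np.float64(0.1336296614270473), np.float64(75.19514588405481))
68 [0.3 0.3 2.4]
64 [-0.7  0.6  3.1]
60 [-0.7  0.2  3.6]
56 [ 0.1 -1.4  3.2]
52 [-1.2 -1.8  3.8]
48 [-1.9 -2.   4.8]
15.875
pred [315.63435692 191.95521876]
```

View pics/w5c.png

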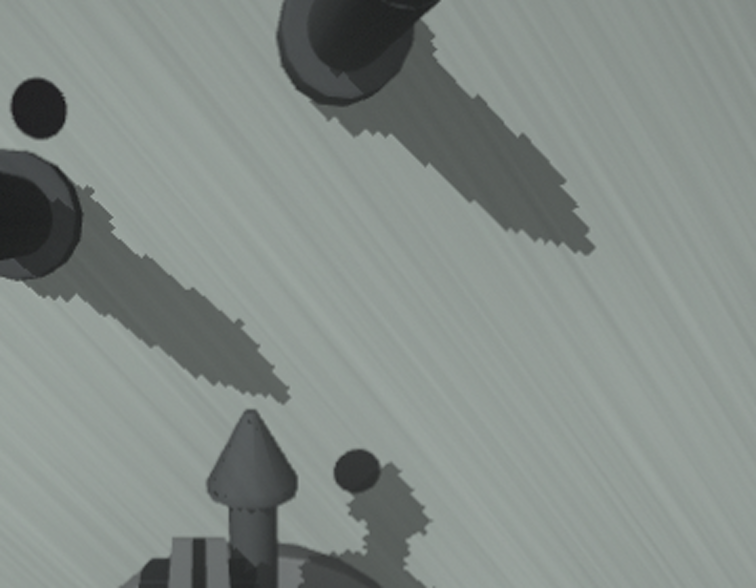

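The tip is at crop (251,410), which is px (299.5,195), so the spoke is at about 51° and leads the finger setting by 3.2°. The upward force is growing, so I back off, go 10 mm lower, and finish the push to 42.9°.

```bash
cat >> h.py <<'E'
def tipmask(c,u0,u1,v0,v1,verbose=True):
    g=cv2.cvtColor(c['image'],cv2.COLOR_RGB2GRAY)[v0:v1,u0:u1]
    if verbose:
        for v in range(0,v1-v0,2):
            xs=np.flatnonzero(g[v]<115); print(v+v0,(xs.min()+u0,xs.max()+u0,len(xs)) if len(xs) else None,end=' ')
        print()
    return g
E
python3 - <<'E'
from h import *
R=lambda d: rv(np.radians(d))
print('was',ang(load('w5'),299.5,195.2)); tipmask(load('w5'),275,325,190,226)
manip.servo_line(fpos(48,.032,.047),rate=.05)
manip.servo_line(fpos(48,.032,.037),rate=.05)
print(manip.get_contact_force().round(1))
manip.servo_line(fpos(48,.0215,.037),rate=.05)
for d in (45,42,40.6,39.8):
    manip.servo_line(fpos(d,.0205,.037),R(d),rate=.04)
    f=manip.get_contact_force();print(d,f.round(1),manip.get_position())
    if np.linalg.norm(f)>15: print('stop');break
c=wsnap('w6.png');print(manip.get_time())
tipmask(c,275,325,170,226)
E
```

```text
was (np.float64(0.1335649834692771), np.float64(51.36390034226724))
190 (np.int64(311), np.int64(316), 6) 192 None 194 None 196 (np.int64(296), np.int64(302), 7) 198 (np.int64(295), np.int64(303), 9) 200 (np.int64(294), np.int64(305), 12) 202 (np.int64(292), np.int64(306), 15) 204 (np.int64(291), np.int64(307), 17) 206 (np.int64(290), np.int64(308), 19) 208 (np.int64(289), np.int64(310), 22) 210 (np.int64(288), np.int64(311), 24) 212 (np.int64(287), np.int64(312), 26) 214 (np.int64(286), np.int64(313), 28) 216 (np.int64(285), np.int64(315), 31) 218 (np.int64(284), np.int64(316), 33) 220 (np.int64(283), np.int64(317), 35) 222 (np.int64(282), np.int64(318), 37) 224 (np.int64(281), np.int64(320), 40) 
[-0.4 -0.5  0.1]
45 [ 0.3 -0.1  0.9] [0.63173681 0.18100977 0.03708815]
42 [-0.2  0.2  0.5] [0.63561514 0.17841893 0.03705018]
40.6 [-1.5  0.5  0.5] [0.63725039 0.17719882 0.03701345]
39.8 [-3.   0.5  1.5] [0.63835126 0.17639675 0.03702309]
18.075
170 None 172 None 174 (np.int64(275), np.int64(275), 1) 176 (np.int64(275), np.int64(278), 4) 178 (np.int64(275), np.int64(281), 7) 180 (np.int64(275), np.int64(282), 8) 182 (np.int64(275), np.int64(282), 8) 184 (np.int64(275), np.int64(285), 11) 186 (np.int64(275), np.int64(288), 14) 188 (np.int64(275), np.int64(292), 18) 190 (np.int64(275), np.int64(291), 17) 192 (np.int64(275), np.int64(292), 18) 194 (np.int64(276), np.int64(293), 9) 196 (np.int64(290), np.int64(291), 2) 198 None 200 None 202 (np.int64(314), np.int64(320), 7) 204 (np.int64(313), np.int64(321), 9) 206 (np.int64(311), np.int64(322), 12) 208 (np.int64(310), np.int64(323), 14) 210 (np.int64(309), np.int64(324), 16) 212 (np.int64(307), np.int64(324), 18) 214 (np.int64(306), np.int64(324), 19) 216 (np.int64(305), np.int64(324), 20) 218 (np.int64(303), np.int64(324), 22) 220 (np.int64(302), np.int64(324), 23) 222 (np.int64(301), np.int64(324), 24) 224 (np.int64(300), np.int64(324), 25)
```

Run:
```python
from h import *
c=load('w6');print(ang(c,316.8,200.3)); 
for z in(.055,.065):print(ang(c,316.8,200.3,z))
print('pin deg',np.degrees(np.arctan2(*(PIN-HUB)[::-1])))
```

```text
(np.float64(0.13407582764964485), np.float64(40.15179304538172))
(np.float64(0.1325063209794442), np.float64(39.83519741770676))
(np.float64(0.1356493332081747), np.float64(40.46105304018637))
pin deg 42.917434720269114
```

The spoke is at 40.15° against a target of 42.9°: a 2.8° overshoot, because the deeper fingertip is thicker. I nudge it back from the other side, stopping short first to check.

Run:
```python
from h import *
R=lambda d: rv(np.radians(d))
manip.servo_line(fpos(40,.032,.037),rate=.06)
manip.servo_line(fpos(40,.034,.10),rate=.2)
manip.servo_line(fpos(42,-.042,.10),R(42),rate=.2)
manip.servo_line(fpos(42,-.042,.037),rate=.15)
print(manip.get_contact_force().round(1))
manip.servo_line(fpos(42,-.0215,.037),rate=.04)
print(manip.get_contact_force().round(1),manip.get_position(),fpos(42,-.0215,.037))
c=wsnap('w7.png');print(manip.get_time(),'pred',proj(c,fpos(42,0,.06,.135)))
tipmask(c,205,265,180,230)
```

```text
[ 0.1 -0.3 -0.8]
[-0.2  0.4  0.6] [0.66358224 0.14741138 0.03711376] [np.float64(0.663669342329681), np.float64(0.14724414082453327), 0.037]
20.6833 pred [227.05681568 198.50678732]
180 (np.int64(205), np.int64(225), 21) 182 (np.int64(205), np.int64(226), 22) 184 (np.int64(205), np.int64(229), 25) 186 (np.int64(205), np.int64(232), 28) 188 (np.int64(205), np.int64(235), 31) 190 (np.int64(205), np.int64(235), 28) 192 (np.int64(212), np.int64(236), 24) 194 (np.int64(230), np.int64(236), 7) 196 (np.int64(233), np.int64(234), 2) 198 None 200 None 202 (np.int64(230), np.int64(236), 7) 204 (np.int64(229), np.int64(237), 9) 206 (np.int64(228), np.int64(239), 12) 208 (np.int64(227), np.int64(240), 14) 210 (np.int64(226), np.int64(241), 16) 212 (np.int64(224), np.int64(242), 19) 214 (np.int64(223), np.int64(243), 21) 216 (np.int64(222), np.int64(245), 24) 218 (np.int64(221), np.int64(246), 26) 220 (np.int64(220), np.int64(247), 28) 222 (np.int64(219), np.int64(248), 30) 224 (np.int64(218), np.int64(250), 33) 226 (np.int64(216), np.int64(251), 36) 228 (np.int64(215), np.int64(252), 38)
```

Run:
```python
from h import *
R=lambda d: rv(np.radians(d))
a=ang(load('w7'),233,200.3);print(a)
def tipu(c):
    g=cv2.cvtColor(c['image'],cv2.COLOR_RGB2GRAY)
    v=next(v for v in range(199,212) if (g[v,215:260]<115).sum()>4)
    xs=np.flatnonzero(g[v+2,215:260]<115)+215
    return xs.mean(),v-1.5,len(xs)
d=42.
last=a[1]
for k in range(6):
    e=42.92-last
    if e<.35: break
    d+=min(max(e*.8,.3),1.2)
    manip.servo_line(fpos(d,-.0215,.037),R(d),rate=.03); manip.hold(.1)
    c=wsnap('w8.png'); u,v,n=tipu(c); last=ang(c,u,v)[1]
    print(d,u,v,n,ang(c,u,v),manip.get_contact_force().round(1),manip.get_time())
```

```text
(np.float64(0.134164318662183), np.float64(40.85381822255636))
43.2 235.0 200.5 9 (np.float64(0.134060452387561), np.float64(41.478082863661385)) [ 1.  -1.9 -0.3] 21.0833
44.353533709070895 235.0 200.5 9 (np.float64(0.1340685849230176), np.float64(42.69393570994231)) [ 1.  -2.1  0.3] 21.4833
```

The spoke is at 42.7°, within 0.25° of the pin direction. I retreat, raise, and check numerically from above.

Run:
```python
from h import *
d=44.35
manip.servo_line(fpos(d,-.036,.037),rate=.08)
manip.servo_line(fpos(d,-.036,.20),rate=.25)
manip.move_to([.6,.2,.26],rv(np.radians(20)));manip.hold(.2)
c=wsnap('w9.png');print(manip.get_time(),manip.get_position())
q=proj(c,fpos(42.9,0,.06,.135));h=proj(c,[*HUB,.06]);print('tip pred',q,'hub',h,'tube',proj(c,[*HUB,.107]))
pf=proj(c,[*PIN,.011]);print('foot pred',pf)
g=cv2.cvtColor(c['image'],cv2.COLOR_RGB2GRAY)
def comp(q,w,th):
    x0,y0=(q-w).astype(int).clip(0); s=g[y0:int(q[1]+w),x0:int(q[0]+w)]
    n,L,S,C=cv2.connectedComponentsWithStats((s<th).astype(np.uint8))
    for i in range(1,n):
        if S[i,4]>20: print(th,S[i],C[i]+[x0,y0],S[i,:2]+[x0,y0])
    return L,x0,y0
for th in(90,110):
    L,x0,y0=comp(q,22,th)
    ys,xs=np.nonzero(L); p=np.c_[xs+x0,ys+y0]; u=(q-h)/np.linalg.norm(q-h); k=np.argsort(-(p-h)@u)[:3]; print('apex',p[k],ang(c,*p[k].mean(0)))
    comp(pf,25,th)
cv2.imwrite('pics/w9c.png',c['image'][:280,110:470,::-1])
```

```text
23.45 [0.60021522 0.19913805 0.25860204]
tip pred [302.4686677  114.88445747] hub [341.37646256 218.44551212] tube [350.28272141 233.61903759]
foot pred [271.05183779  40.5077638 ]
90 [ 21  24  17  20 240] [307.95833333 127.36666667] [301 116]
apex [[304 116]
 [305 116]
 [303 117]] (np.float64(0.13288019055595635), np.float64(42.4607082268057))
90 [ 10   4  40  41 977] [272.09314227  39.58546571] [256  19]
110 [  0  21  39  23 479] [298.73277662 124.96868476] [280 113]
apex [[282 113]
 [280 114]
 [281 114]] (np.float64(0.1471857842467619), np.float64(51.36895048710383))
110 [  10    4   40   42 1222] [274.91407529  40.99345336] [256  19]
```

The apex measures 42.5° and the foot is where expected, so the turntable is within about 0.4° of the pin. Now the torch arm: descend behind the bar at 150 mm radius, and push clockwise until the stop is felt.

```bash
cat > torch.py <<'E'
from h import *
R=lambda d: rv(np.radians(d))
PIV=np.array([.563,-.134]); z=.153
P=lambda d,off,z=z: fpos(d,off,z,.15,PIV)
manip.servo_line([.6,.2,.34],rate=.25)
manip.move_to(P(143.7,.05,.34),R(143.7))
manip.servo_line(P(143.7,.05),rate=.2)
print(manip.get_time(),manip.get_contact_force().round(1),manip.get_position())
manip.servo_line(P(143.7,.022),rate=.06)
d=143.7
while d>79:
    d-=5 if d>95 else .6
    manip.servo_line(P(d,.0205),R(d),rate=.07 if d>95 else .04)
    f=manip.get_contact_force();u=np.radians(d);fn=-(f[0]*np.sin(u)-f[1]*np.cos(u))
    print(round(d,1),f.round(1),round(fn,1))
    if np.linalg.norm(f)>25 or (d<95 and fn>7): print('stop');break
print(manip.get_time(),manip.get_position())
np.save('d.npy',d)
snap('top','t2.png')
E
python3 torch.py
```

```text
27.2917 [-0.3  0.1 -0.5] [ 0.41321301 -0.08561132  0.153669  ]
138.7 [-0.9 -0.2  0.9] 0.8
133.7 [ 0.4 -0.1  0.3] -0.2
128.7 [-0.7  0.1  0.1] 0.5
123.7 [-0.  -0.1 -0. ] 0.1
118.7 [-0.1 -0.8 -0.4] 0.4
113.7 [-0.5  0.1  0.5] 0.4
108.7 [-0.1  0.3 -0.2] 0.0
103.7 [-1.2  0.7 -0.2] 1.0
98.7 [ 0.2 -0.1  0.1] -0.2
93.7 [ 0.7 -0.1  0.1] -0.7
93.1 [-0.8 -0.4  0.1] 0.8
92.5 [-1.1 -0.2 -0.5] 1.1
91.9 [-0.4 -0.3 -0.5] 0.4
91.3 [-1.3  0.1 -0.5] 1.3
90.7 [-1.1 -1.1 -1. ] 1.1
90.1 [-0.5  0.2  0.1] 0.5
89.5 [-0.4 -0.8 -0.9] 0.4
88.9 [-0.1 -0.5  0.2] 0.1
88.3 [-0.7 -0.5 -0.7] 0.7
87.7 [-1.1 -0.7  0.8] 1.1
87.1 [-0.7 -1.1 -0.3] 0.6
86.5 [-0.5 -0.5 -0.2] 0.5
85.9 [-1.   0.3  0.7] 1.0
85.3 [-5.7 -0.5  3.3] 5.7
84.7 [-11.6  -0.9   8.3] 11.5
stop
35.2333 [0.55366776 0.01737405 0.15273225]
```

The stop was felt at 85°, as expected. I retreat, clear the view, and take a final check.

Run:
```python
from h import *
PIV=np.array([.563,-.134])
manip.servo_line(fpos(84.7,.05,.153,.15,PIV),rate=.06)
manip.servo_line(fpos(84.7,.06,.36,.15,PIV),rate=.25)
manip.move_to([.35,-.25,.36],rv(np.radians(60)));manip.hold(.3)
t=snap('top','t3.png');s=snap('side','s3.png');print(manip.get_time(),manip.get_contact_force().round(1))
for n,p in dict(torchtop=[*HUB,.232],tip=fpos(42.9,0,.06,.135),pin=[*PIN,.09]).items(): print(n,proj(t,p).round(1),proj(s,p).round(1))
a=cv2.resize(t['image'][120:320,110:390,::-1],(400,286),interpolation=cv2.INTER_CUBIC)
b=cv2.resize(s['image'][120:320,150:430,::-1],(400,286),interpolation=cv2.INTER_CUBIC)
w=cv2.resize(load('w9')['image'][:280,110:502,::-1],(400,286),interpolation=cv2.INTER_CUBIC)
e=cv2.resize(t['image'][:,:,::-1],(400,286))
cv2.imwrite('pics/fin.png',np.vstack([np.hstack([a,b]),np.hstack([w,e])]))
```

```text
38.5083 [-0.3 -0.7 -0.2]
torchtop [264.1 210.2] [273.5 168.1]
tip [233.5 183.2] [292.  189.1]
pin [208.7 155.3] [302.3 163.7]
```

View pics/fin.png

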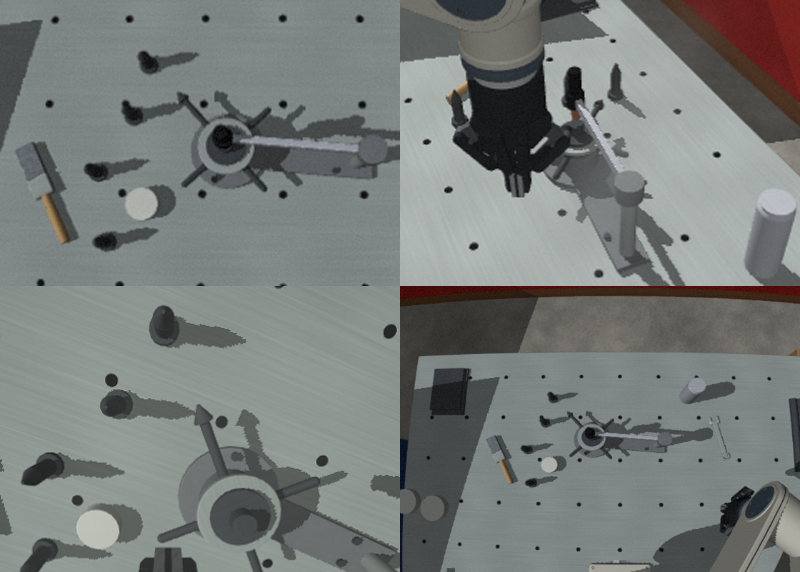

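The final pictures show the long spoke pointing at the far pin. The torch, at crop (223,134), is over the tube, the loose things have not moved, and the hand is clear.

```bash
python3 -c "
from rig import manip
print(manip.sign_off(),manip.get_time())"
```

```text
the job is handed in; nothing more can be done
the job is handed in; nothing more can be done
```

The job is handed in: the long spoke points at the farthest pin to within about 0.4° by my measurement, the torch arm is at its stop over the tube, the hand is clear and the loose things look unmoved. It took about 39 s of the 67 s, and the spoke overshot by about 2.8° on the way and was nudged back.

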